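# Hook out the glass sample tray

### The arm

A 7-joint arm with a two-finger parallel gripper is mounted at the origin on the work surface; the furniture and walls round the work are solid. World frame = base frame: x ahead of the robot, y to its left, z up, the work surface at z = 0. Lengths are in m, angles in rad, forces in N, time in s.
With the tool pointing down it reaches from about 0.425 to 0.95 m from the base axis. Payload 16.7 kg.
Tool frame: the origin (TCP) lies at the very end of the fingers, on their centre line; the grasp point (between the pads) lies env.grip_point_offset behind it (env.grip_point_offset is the distance from the TCP to the grasp point, in m); z points along the fingers, y is the direction in which the jaws open and shut (so a half turn about z gives the same grasp; the last joint's range is limited). The gripper opens to 94 mm and grips with 3 to 60 N. Pads are 16 mm wide; open, the fingers measure 119 mm over their backs; the gripper's body (75 mm by 177 mm) begins 78 mm behind the grasp point.
Start: joints at [-1.387, 0.426, 0.074, 1.606, -0.034, 1.111, -0.067], TCP at [0.221, 0.638, 0.205] pointing down, gripper open.
Joint ranges: [-2.85, 2.85], [-0.5, 2.14], [-1.23, 1.37], [0.21, 2.46], [-1.02, 4.16], [0.16, 2.05], [-2.73, 2.73]. Speed limits (rad/s): [1.89, 1.89, 2.39, 2.39, 3.01, 3.01, 3.01].

### API

Orientations are given as a rotation vector (axis times angle).
In Python, from cell import env, viewer gives the robot as it stands.
- The arm moves only by the shell command python3 -m jog 'ROWS' [FORCE]. ROWS is JSON, a list of rows, each an object of numbers: "tx", "ty", "tz": the shift along the tool's x, y, z in m; "ax", "ay", "az": the turn, a rotation vector about the tool's x, y, z in rad; "claw": the closure, from 0 (fully open) to 1 (shut). In form: [{"tx": .., "ty": .., "tz": .., "ax": .., "ay": .., "az": .., "claw": ..}, ...]. A call has 1 to 20 rows; each row is the pose to reach, as a shift and turn from the pose measured when the call began, along the tool's axes at that moment; what a row does not reach only later rows make up. A row lasts 1/8 s, in which the tool goes at most 62.5 mm and 10.7 degrees, less where a joint would pass 70% of its speed; a pose out of reach is approached as far as the arm can. A call with a gripper value outside its range is refused whole. The fingers move at their own pace and stop on an object; FORCE is the grip in N (left out, the last holds). Time passes only in rows, so rows that repeat a pose let the fingers close. It gives the time, the measured TCP pose, the force and the opening at its end, in the units of the state.
- env.read_state(): the state, without advancing time (a new reading comes with each control period).
- viewer.camera(name): name is "scene" or "top" or "wrist"; returns (picture, depth): 480x640x3 uint8, red, green, blue; 480x640 float32, m along the optical axis (not along the pixel's ray), 0 where there is no reading.
- viewer.camera_info(name): a dict with "K" (3x3 intrinsics, pixels), "R" (3x3) and "t" (3): a world point X has camera coordinates R X + t; the wrist camera has in their place "mount" (4x4, takes a point from camera to tool coordinates, whose origin is the TCP and whose axes are the flange's). Camera axes: x right, y down, z forward; pixel columns grow to the right and rows downward; lengths in m; the calibration is good to about 2 mm. A picture is of the moment at which its call begins: read the wrist's pose just before it. camera_info takes no time and is no camera call.
- env.hand_in(): hands the job in, once; it reports no verdict.
The state is a dict: "time_s": time; "joint_pos": joint angles; "joint_velocities": joint speeds; "joint_efforts": joint torques, N m; "ee_pos": TCP position; "tool_rot": TCP orientation; "force": force on the tool from outside, world axes, zero at the start; "moment": the same for the moment, N m; "finger_gap": finger opening in m.
Only numpy, scipy, OpenCV 4.12 (cv2) and the standard library are available. Lean on these libraries where they do the work, as an engineer would, in place of code of your own. Each camera call takes 0.05 s, during which the arm holds its last target. There are 200 camera calls.

### The job

Take the orange pull hook from its wooden stand, lower its toe through the finger hole of the sample tray's pull tab with the toe pointing away from the case, and draw the tray straight out until it comes up firmly against its sprung stop, which can only be felt: there is glass in it, so never load the tray with more than about 20 N. Then unhook without pushing the tray back in and put the hook upright in its stand again, its collar resting on the wood. Touch the tray only with the hook, and leave the tape roll, dropper bottle and green pot where they are.

Things in the scene. Friction and masses are not known exactly. Their poses are not given: they have to be found in the camera images.
- pull_hook: loose pull hook, about 0.12 kg, upright in the stand. Origin on the shank's axis, 0.5 mm below the foot; own z runs up the shank (round, 8 mm). At the foot a toe points along own -x. Collar: steel disc 34 mm across at heights 26 to 30 mm above the origin. Above it an orange handle, 24 x 24 mm square with sides along own x and y, heights 30 to 74 mm.
- stand: fixed wooden block 64 x 64 x 34 mm, origin at the centre of its underside, with an upright round hole, 25 mm in diameter, right through its middle. With the hook home, shank and toe are in the hole and the collar rests on the block's top: the hook's origin is then 8 mm above the table.
- sample_case: fixed grey flat case, 140 (own x) x 175 (own y) x 40 mm high, origin at the centre of its underside; its front, where the tray comes out, faces own -x (roughly to the robot). The tray slides out exactly along own -x.
- tray_hole (a point): centre of the finger hole at the upper face of the tray's pull tab, 32 mm above the table; axes as the case's, moves with the tray. The hole is round, 21 mm in diameter, right through the tab: dark steel, 6 mm thick (26 to 32 mm above the table), 46 mm wide, sticking out 52 mm from the tray's front panel. Hole centre 34 mm from the panel, 18 mm from the tab's free end.
- hook_toe (a point): end centre of the hook's toe, 5 mm from the shank's axis along the hook's own -x and 4.5 mm above its origin; axes as the hook's. The toe is round, 8 mm thick, and reaches 9 mm from the axis; shank and toe together are 13 mm long in x and 8 mm wide, their middle 2.5 mm from the axis on the toe's side.
- buffer (a joint): how far (m) the sprung stop, hidden in the case, is drawn out by the tray: 2 N for each mm. The tray's drag alone gives about 0.001; once the tray is up against the stop the pull grows with it: 0.004 at 8 N, 0.010 at 20 N. 8 to 15 N of pull is firmly against it; let go, it springs back to about 0. The reading is too coarse to steer by.
- tape_roll: loose blue roll of tape lying flat, 77 mm across, 24 mm high, origin at the centre of its underside; bystander
- dropper_0: loose dropper bottle with a black top, 27 mm across, 86 mm high, origin at the centre of its underside; bystander
- nozzle_cap_2: loose green pot, 25 mm across, 34 mm high, origin at the centre of its underside; bystander
- tray: aluminium tray with two glass strips, 161 mm wide; origin 104 mm from the hole's centre along own +x, at table level; axes as the case's. It starts somewhat open, drags with about 2 N and stays where it is left. It has 60 to 95 mm to go to its stop, each time different and not to be seen. To unhook, go back about 9 mm along +x in the hole (not over 12), so that the toe is clear, then lift.
- hook_grip (a point): good place to grip the hook: in its handle, on the axis, 54 mm above its origin; axes as the hook's. Close the jaws along own x (along the pull), so that the handle cannot swing in them.
Things that resemble listed ones, but are neither listed nor needed, are in the scene too. Of the things that look like the stand, take the one that is farthest from the robot's base at the start.

How it is judged:
On the way, in this order (a step that is already met when the one before it is completed fails the run):
1. the hook's toe is through the tab's finger hole, below the tab (z of hook_toe in the frame of tray_hole below -0.01 m and horizontal distance between pull_hook and tray_hole below 0.01 m), for 0.1 s.
2. the hook, its toe hooked under the tab's outer edge of the hole (pointing away from the case), has drawn the tray firmly against its sprung stop (value of joint buffer above 0.003 m and z of hook_toe in the frame of tray_hole below -0.008 m and horizontal distance between pull_hook and tray_hole below 0.012 m and x of hook_toe in the frame of tray_hole below -0.006 m and contact force between pull_hook and tray above 4 N), for 0.2 s.
At the end, for the whole second after the job is handed in: the tray has been drawn to its stop and is left out (at least 55 mm further out than at the start), the stop no longer loaded; the hook stands upright (within 0.1 rad) and still in the stand's hole, its collar on the block within 3 mm, its axis within 10 mm of the hole's (distance of tray_hole from where it was at the start of the episode above 0.055 m and value of joint buffer below 0.0015 m and horizontal distance between pull_hook and stand below 0.01 m and z of pull_hook in the frame of stand below 0.011 m and angle between pull_hook's own z axis and vertical below 0.1 rad and linear speed of pull_hook below 0.02 m/s); the robot touches nothing.
It fails at once if the hook loads the tray with more than 22 N (contact force between pull_hook and tray above 22 N).
It fails at once if the robot touches the tray itself (contact force between any of the fingers, the arm and tray above 1.5 N).
It fails at once if the tape roll, dropper bottle or green pot is moved by more than 20 mm (distance of any of tape_roll, dropper_0, nozzle_cap_2 from where it was at the start of the episode above 0.02 m).
It also fails if it takes over 58 s, if anything falls off the work surface, if the arm or the gripper's body presses on something with over 40 N, if the wrist force passes 120 N, or if a joint passes its speed limit or range.

## Working session

There is one attempt and no reset: what is moved stays moved. The work goes in short steps, Python scripts to look and compute and a shell command to move; the robot and the scene stay as the last step left them, time stands still between calls to the robot, and variables do not carry over. Pictures are saved under pics/ and viewed, about 8 in all and at most 12, crops included, and the job is handed in when it is done.

```bash
mkdir -p pics; cat > h.py <<'E'
import numpy as np,cv2
from scipy.spatial.transform import Rotation as Ro
from cell import env,viewer
def shot(n,f):
    s=env.read_state(); p,d=viewer.camera(n); cv2.imwrite('pics/'+f+'.png',p[:,:,::-1]); np.savez('pics/'+f,d=d,p=p,e=s['ee_pos'],r=s['tool_rot']); return p,d
def cam(n,f):
    z=np.load('pics/'+f+'.npz'); i=viewer.camera_info(n); K=np.array(i['K'])
    if n=='wrist':
        M=np.array(i['mount']); T=np.eye(4); T[:3,:3]=Ro.from_rotvec(z['r']).as_matrix(); T[:3,3]=z['e']; C=T@M; R=C[:3,:3]; c=C[:3,3]
    else: R=np.array(i['R']).T; c=-R@np.array(i['t'])
    return z,K,R,c
def pt(n,f,u,v,h=None):
    """world point at pixel: by depth, or on plane z=h"""
    z,K,R,c=cam(n,f); ray=R@np.linalg.inv(K)@[u,v,1]
    d=z['d'][int(round(v)),int(round(u))] if h is None else (h-c[2])/ray[2]
    return np.round(c+ray*d,4)
E
python3 - <<'E'
from h import *
shot('top','t0');shot('scene','s0');shot('wrist','w0')
a=[cv2.imread(f'pics/{x}.png') for x in('t0','s0')]
print(env.read_state(),env.grip_point_offset)
for n in('top','scene'): print(n,viewer.camera_info(n))
print(viewer.camera_info('wrist')['mount'])
E
```

```text
{'time_s': 0.15, 'joint_pos': array([-1.38753656,  0.4265574 ,  0.07387192,  1.60648544, -0.0341338 ,
        1.11083348, -0.06715199]), 'joint_velocities': array([-1.39817511e-03, -2.73268367e-03,  9.43837407e-04,  7.99133223e-05,
        1.47589742e-04,  1.24016476e-03, -1.40796430e-05]), 'joint_efforts': array([ 4.95976419e-03, -9.36285710e+01,  3.67008805e+00, -4.54420781e+01,
       -4.86413052e-02,  1.80294859e-02,  7.53591280e-05]), 'ee_pos': array([0.22039391, 0.63761544, 0.20494636]), 'tool_rot': array([-5.20444690e-01, -3.09805113e+00,  1.59628590e-03]), 'force': array([ 0.93702021, -0.51928743, -0.36313777]), 'moment': array([ 0.05532192, -0.03303518,  0.00771368]), 'finger_gap': 0.09357629803416319} 0.0188
top {'K': array([[466.56624981,   0.        , 318.76704102],
       [  0.        , 466.56624981, 239.29762157],
       [  0.        ,   0.        ,   1.        ]]), 'R': array([[ 0.00201221, -0.9999431 ,  0.01047575],
       [-0.98592899, -0.00373484, -0.16712296],
       [ 0.16715257, -0.00999206, -0.98588041]]), 't': array([-0.12050523,  0.48451069,  0.92698498])}
scene {'K': array([[543.94987555,   0.        , 330.52746352],
       [  0.        , 543.94987555, 243.81828471],
       [  0.        ,   0.        ,   1.        ]]), 'R': array([[ 0.69125287, -0.72261231,  0.00095893],
       [-0.51093754, -0.48970175, -0.70649489],
       [ 0.51099149,  0.48787667, -0.70771749]]), 't': array([-0.39821424,  0.2296252 ,  0.93272826])}
[[-7.41538161e-04 -9.66138541e-01 -2.58022809e-01  7.48083167e-02]
 [ 9.99999624e-01 -6.00262823e-04 -6.26304451e-04  1.55954732e-05]
 [ 4.50215369e-04 -2.58023176e-01  9.66138623e-01 -1.79634504e-01]
 [ 0.00000000e+00  0.00000000e+00  0.00000000e+00  1.00000000e+00]]
```

View pics/t0.png

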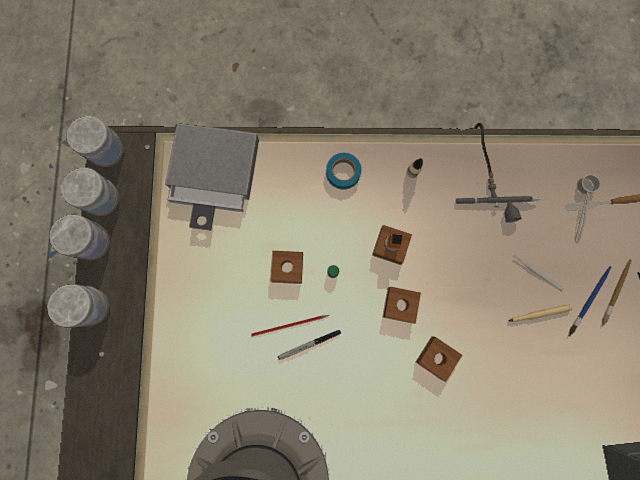

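View pics/s0.png

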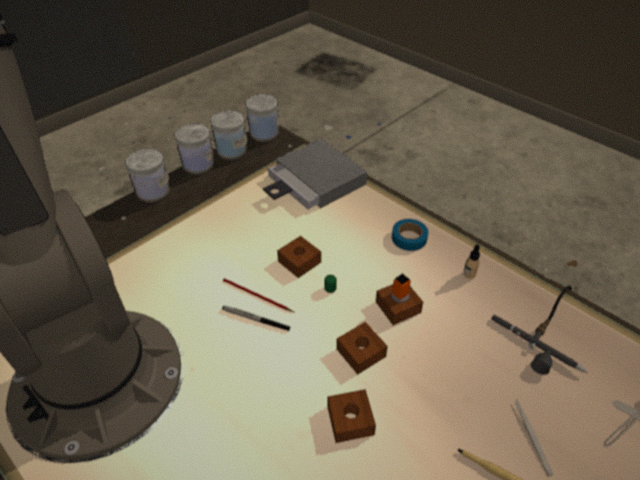

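The top view shows four wooden blocks: (287,267), (392,244) with the orange hook in it, (402,305) and (439,358). The tab hole is at about (202,220), the tape at (343,171), the dropper at (415,167) and the green pot at (333,271). I'll check distances and look at a close crop.

```bash
python3 - <<'E'
from h import *
for n,u,v,h in [('blk',287,267,.034),('hookblk',392,246,.034),('blk',402,305,.034),('blk',439,358,.034),('hole',202,220,.032),('tape',343,171,.024),('drop',417,163,.086),('pot',333,271,.034)]:
    p=pt('top','t0',u,v,h); print(n,p,np.hypot(*p[:2]).round(3))
p=cv2.imread('pics/t0.png')
a=cv2.resize(p[215:275,362:422],(400,400),interpolation=3); b=cv2.resize(p[115:245,155:275][:,:],(400,433),interpolation=3)[:400]
s=cv2.imread('pics/s0.png')
b=cv2.resize(p[175:245,160:260],(400,280),interpolation=3); b=cv2.copyMakeBorder(b,0,120,0,0,0)
cv2.imwrite('pics/c1.png',np.hstack([a,b]))
E
```

```text
blk [ 0.4277 -0.0536  0.034 ] 0.431
hookblk [ 0.4725 -0.2723  0.034 ] 0.545
blk [ 0.3504 -0.2898  0.034 ] 0.455
blk [ 0.245  -0.3614  0.034 ] 0.437
hole [0.5267 0.1267 0.032 ] 0.542
tape [ 0.6382 -0.1715  0.024 ] 0.661
drop [ 0.6359 -0.3187  0.086 ] 0.711
pot [ 0.4197 -0.1488  0.034 ] 0.445
```

View pics/c1.png

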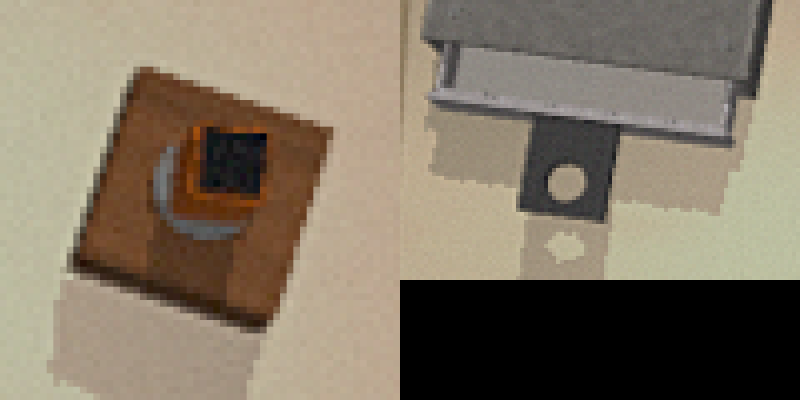

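```bash
cat >> h.py <<'E'
def go(x,y,z,yaw):
    """tool rows values for TCP at x,y,z, pointing down, tool y at azimuth yaw (deg)"""
    s=env.read_state(); R=Ro.from_rotvec(s['tool_rot'])
    a=np.radians(yaw); Y=np.array([np.cos(a),np.sin(a),0]); Z=np.array([0,0,-1.]); X=np.cross(Y,Z)
    T=Ro.from_matrix(np.c_[X,Y,Z])
    print('t',R.inv().apply(np.array([x,y,z])-s['ee_pos']).round(4),'a',(R.inv()*T).as_rotvec().round(4),'ee',s['ee_pos'].round(4),'F',s['force'].round(1),'t',round(s['time_s'],2))
E
python3 - <<'E'
from h import *
c=lambda u,v:(362+u*.15,215+v*.15)
e=lambda u,v:(160+(u-400)*.25,175+v*.25)
print('hook top',pt('top','t0',*c(234,162),.082))
for a,b in[((203,194),(268,192)),((205,130),(203,194)),((267,132),(268,192))]:
    d=pt('top','t0',*c(*b),.082)-pt('top','t0',*c(*a),.082);print('hook edge',np.degrees(np.arctan2(d[1],d[0])))
q=[pt('top','t0',*c(*k),.034) for k in[(145,68),(333,128),(268,330),(70,265)]]; print('stand',np.mean(q,0))
print('hole',pt('top','t0',*e(567,182),.032))
for a,b in[((430,97),(735,140)),((428,95),(735,138)),((520,210),(607,222)),((618,126),(607,222)),((533,118),(520,210))]:
    d=pt('top','t0',*e(*b),.035)-pt('top','t0',*e(*a),.035);print('tray edge',np.degrees(np.arctan2(d[1],d[0])))
p=pt('top','t0',*c(234,162),.082); go(p[0],p[1],.2,0)
E
```

```text
hook top [ 0.4786 -0.2747  0.082 ]
hook edge -88.23760897633953
hook edge 176.7379665226033
hook edge 179.3704013915898
stand [ 0.4755   -0.273675  0.034   ]
hole [0.5256 0.1272 0.032 ]
tray edge -97.96613083719637
tray edge -97.87835203534442
tray edge -97.74273666763796
tray edge 175.89066480844508
tray edge 174.91016349071216
t [-0.5421 -0.7779  0.0058] a [-9.0000e-04  7.0000e-04  1.2379e+00] ee [0.2204 0.6376 0.2049] F [ 0.9 -0.5 -0.4] t 0.15
```

```bash
python3 -m jog '[{"tx":-0.375,"ty":-0.228,"tz":0,"az":0.6},{"tx":-0.375,"ty":-0.228,"tz":0,"az":0.6},{"tx":-0.375,"ty":-0.228,"tz":0,"az":0.6},{"tx":-0.375,"ty":-0.228,"tz":0,"az":0.6},{"tx":-0.375,"ty":-0.228,"tz":0,"az":0.6},{"tx":-0.375,"ty":-0.228,"tz":0,"az":0.6},{"tx":-0.375,"ty":-0.228,"tz":0,"az":0.6},{"tx":-0.542,"ty":-0.778,"tz":0,"az":1.238},{"tx":-0.542,"ty":-0.778,"tz":0,"az":1.238},{"tx":-0.542,"ty":-0.778,"tz":0,"az":1.238},{"tx":-0.542,"ty":-0.778,"tz":0,"az":1.238},{"tx":-0.542,"ty":-0.778,"tz":0,"az":1.238},{"tx":-0.542,"ty":-0.778,"tz":0,"az":1.238},{"tx":-0.542,"ty":-0.778,"tz":0,"az":1.238},{"tx":-0.542,"ty":-0.778,"tz":0,"az":1.238},{"tx":-0.542,"ty":-0.778,"tz":0,"az":1.238},{"tx":-0.542,"ty":-0.778,"tz":0,"az":1.238},{"tx":-0.542,"ty":-0.778,"tz":0,"az":1.238},{"tx":-0.542,"ty":-0.778,"tz":0,"az":1.238},{"tx":-0.542,"ty":-0.778,"tz":0,"az":1.238}]' 30
python3 - <<'E'
from h import *
shot('wrist','w1'); print(env.read_state()['joint_pos'].round(2)); go(.4786,-.2747,.2,0)
E
```

```text
[-1.39  0.43  0.07  1.61 -0.03  1.11 -0.07]
t [-0.5421 -0.778   0.0057] a [-6.000e-04  5.000e-04  1.238e+00] ee [0.2205 0.6377 0.2051] F [ 0.1 -0.5  0.4] t 0.2validation failed for argument at $[0]...
```

View pics/w1.png

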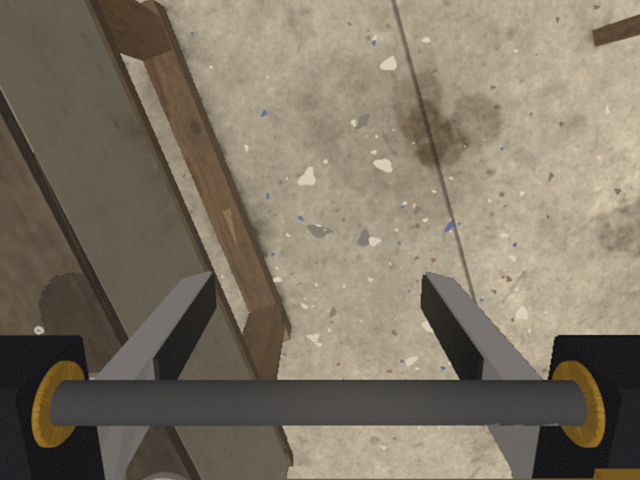

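The call was refused (every key seems to be required), so the arm is still at the start and the picture shows only floor. I'll check the jars' height on the path.

```bash
python3 - <<'E'
from h import *
for u,v in[(75,305),(78,237),(90,188),(95,140)]: print(pt('top','t0',u,v))
E
python3 -m jog '[{"tx":0,"ty":0,"tz":-0.06,"ax":0,"ay":0,"az":0,"claw":0}]' 30
```

```text
[0.3471 0.3435 0.0982]
[0.4776 0.3481 0.1007]
[0.5761 0.3338 0.0994]
[0.6767 0.3331 0.0973]
time_s: 0.32
ee_pos: [0.2197, 0.6356, 0.2613]
tool_rot: [-0.52, -3.098, 0.014]
force: [0.5, 0.9, 1.4]
finger_gap: 0.0941
```

```bash
python3 -m jog '[{"tx":-0.375,"ty":-0.228,"tz":0,"ax":0,"ay":0,"az":0.6,"claw":0},{"tx":-0.375,"ty":-0.228,"tz":0,"ax":0,"ay":0,"az":0.6,"claw":0},{"tx":-0.375,"ty":-0.228,"tz":0,"ax":0,"ay":0,"az":0.6,"claw":0},{"tx":-0.375,"ty":-0.228,"tz":0,"ax":0,"ay":0,"az":0.6,"claw":0},{"tx":-0.375,"ty":-0.228,"tz":0,"ax":0,"ay":0,"az":0.6,"claw":0},{"tx":-0.375,"ty":-0.228,"tz":0,"ax":0,"ay":0,"az":0.6,"claw":0},{"tx":-0.375,"ty":-0.228,"tz":0,"ax":0,"ay":0,"az":0.6,"claw":0},{"tx":-0.542,"ty":-0.778,"tz":0.05,"ax":0,"ay":0,"az":1.238,"claw":0},{"tx":-0.542,"ty":-0.778,"tz":0.05,"ax":0,"ay":0,"az":1.238,"claw":0},{"tx":-0.542,"ty":-0.778,"tz":0.05,"ax":0,"ay":0,"az":1.238,"claw":0},{"tx":-0.542,"ty":-0.778,"tz":0.05,"ax":0,"ay":0,"az":1.238,"claw":0},{"tx":-0.542,"ty":-0.778,"tz":0.05,"ax":0,"ay":0,"az":1.238,"claw":0},{"tx":-0.542,"ty":-0.778,"tz":0.05,"ax":0,"ay":0,"az":1.238,"claw":0},{"tx":-0.542,"ty":-0.778,"tz":0.05,"ax":0,"ay":0,"az":1.238,"claw":0},{"tx":-0.542,"ty":-0.778,"tz":0.05,"ax":0,"ay":0,"az":1.238,"claw":0},{"tx":-0.542,"ty":-0.778,"tz":0.05,"ax":0,"ay":0,"az":1.238,"claw":0},{"tx":-0.542,"ty":-0.778,"tz":0.05,"ax":0,"ay":0,"az":1.238,"claw":0},{"tx":-0.542,"ty":-0.778,"tz":0.05,"ax":0,"ay":0,"az":1.238,"claw":0}]'
python3 - <<'E'
from h import *
shot('wrist','w2'); print(env.read_state()['joint_pos'].round(2)); go(.4786,-.2747,.2,0)
E
```

```text
time_s: 2.58
ee_pos: [0.4773, -0.2784, 0.2184]
tool_rot: [2.221, 2.216, -0.013]
force: [0.1, 0.1, -1.5]
finger_gap: 0.0942
[-0.28  0.27  0.82  1.9  -0.22  1.06  0.63]
t [0.0025 0.001  0.0185] a [-0.0028  0.0086 -0.0007] ee [ 0.4777 -0.2771  0.2185] F [-0.4  0.3  0.5] t 2.62
```

View pics/w2.png

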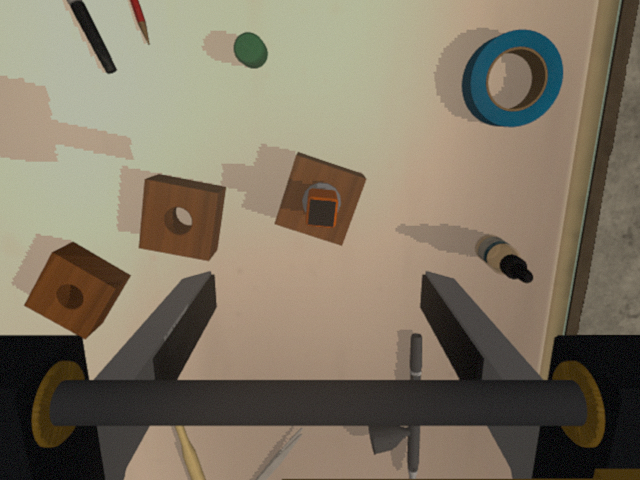

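The hook's handle top is at about (322,211), nearly square to the image, and its stand is around it.

```bash
python3 - <<'E'
from h import *
p=cv2.imread('pics/w2.png'); 
m=(p[190:240,300:345].max(2)<70).astype(np.uint8); n,l,s,c=cv2.connectedComponentsWithStats(m); k=1+np.argmax(s[1:,4])
r=cv2.minAreaRect(np.argwhere(l==k)[:,::-1].astype(np.float32)); print(s[k],r)
h=pt('wrist','w2',r[0][0]+300,r[0][1]+190,.082); print('hook',h)
q=[pt('wrist','w2',*k,.034) for k in[(299,153),(366,178),(275,223),(342,245)]]; print('stand',np.mean(q,0))
c=[pt('wrist','w2',a+300,b+190,.082) for a,b in cv2.boxPoints(r)]
print([np.degrees(np.arctan2(*(c[i+1]-c[i])[1::-1])).round(1) for i in range(3)])
go(h[0],h[1],.0432,0)
E
```

```text
[  8  10  27  26 603] ((21.36065673828125, 22.532787322998047), (24.897327423095703, 24.354114532470703), 5.19442892074585)
hook [ 0.4795 -0.2729  0.082 ]
stand [ 0.478875 -0.2731    0.034   ]
[np.float64(84.3), np.float64(-5.4), np.float64(-94.8)]
t [0.0057 0.0023 0.1752] a [-0.0028  0.0086 -0.0007] ee [ 0.4777 -0.2771  0.2185] F [-0.4  0.3  0.5] t 2.62
```

```bash
python3 -m jog '[{"tx":0.0057,"ty":0.0023,"tz":0.08,"ax":-0.003,"ay":0.0086,"az":0.09,"claw":0},{"tx":0.0057,"ty":0.0023,"tz":0.11,"ax":-0.003,"ay":0.0086,"az":0.09,"claw":0},{"tx":0.0057,"ty":0.0023,"tz":0.14,"ax":-0.003,"ay":0.0086,"az":0.09,"claw":0},{"tx":0.0057,"ty":0.0023,"tz":0.16,"ax":-0.003,"ay":0.0086,"az":0.09,"claw":0},{"tx":0.0057,"ty":0.0023,"tz":0.175,"ax":-0.003,"ay":0.0086,"az":0.09,"claw":0},{"tx":0.0057,"ty":0.0023,"tz":0.175,"ax":-0.003,"ay":0.0086,"az":0.09,"claw":0},{"tx":0.0057,"ty":0.0023,"tz":0.175,"ax":-0.003,"ay":0.0086,"az":0.09,"claw":0}]'
python3 - <<'E'
from h import *
go(.4795,-.2729,.0432,-5)
E
```

```text
time_s: 3.5
ee_pos: [0.48, -0.2731, 0.0443]
tool_rot: [2.319, 2.117, 0.002]
force: [0.5, -0.6, -0.5]
finger_gap: 0.0941
t [ 0.0002 -0.0006  0.0011] a [ 0.0019  0.0003 -0.0035] ee [ 0.48   -0.2731  0.0443] F [ 0.5 -0.6 -0.5] t 3.5
```

```bash
python3 -m jog '[{"tx":0,"ty":0,"tz":0.001,"ax":0,"ay":0,"az":0,"claw":1},{"tx":0,"ty":0,"tz":0.001,"ax":0,"ay":0,"az":0,"claw":1},{"tx":0,"ty":0,"tz":0.001,"ax":0,"ay":0,"az":0,"claw":1},{"tx":0,"ty":0,"tz":0.001,"ax":0,"ay":0,"az":0,"claw":1},{"tx":0,"ty":0,"tz":0.001,"ax":0,"ay":0,"az":0,"claw":1},{"tx":0,"ty":0,"tz":0.001,"ax":0,"ay":0,"az":0,"claw":1},{"tx":0,"ty":0,"tz":0.001,"ax":0,"ay":0,"az":0,"claw":1},{"tx":0,"ty":0,"tz":0.001,"ax":0,"ay":0,"az":0,"claw":1}]' 50
python3 -m jog '[{"tx":0,"ty":0,"tz":-0.02,"ax":0,"ay":0,"az":0,"claw":1},{"tx":0,"ty":0,"tz":-0.04,"ax":0,"ay":0,"az":0,"claw":1},{"tx":0,"ty":0,"tz":-0.08,"ax":0,"ay":0,"az":0,"claw":1},{"tx":0,"ty":0,"tz":-0.12,"ax":0,"ay":0,"az":0,"claw":1},{"tx":0,"ty":0,"tz":-0.14,"ax":0,"ay":0,"az":0,"claw":1},{"tx":0,"ty":0,"tz":-0.14,"ax":0,"ay":0,"az":0,"claw":1},{"tx":0,"ty":0,"tz":-0.14,"ax":0,"ay":0,"az":0,"claw":1}]'
python3 - <<'E'
from h import *
shot('wrist','w3');shot('scene','s3')
z,K,R,c=cam('scene','s3')
E=z['e']; q=K@R.T@(E-[0,0,.03]-c); u,v=(q[:2]/q[2]).astype(int); print(u,v)
p=cv2.imread('pics/s3.png')[v-45:v+45,u-50:u+50]
w=cv2.imread('pics/w3.png')[130:330,190:440]
cv2.imwrite('pics/c3.png',np.hstack([cv2.resize(p,(400,360),interpolation=3),cv2.resize(w,(400,360),interpolation=3)]))
E
```

```text
time_s: 4.5
ee_pos: [0.48, -0.2731, 0.0433]
tool_rot: [2.319, 2.117, 0.002]
force: [0.1, -0.5, 0.0]
finger_gap: 0.0234
time_s: 5.38
ee_pos: [0.4795, -0.2727, 0.183]
tool_rot: [2.319, 2.118, 0.002]
force: [-0.3, 0.5, -0.8]
finger_gap: 0.0235
406 249
```

View pics/c3.png

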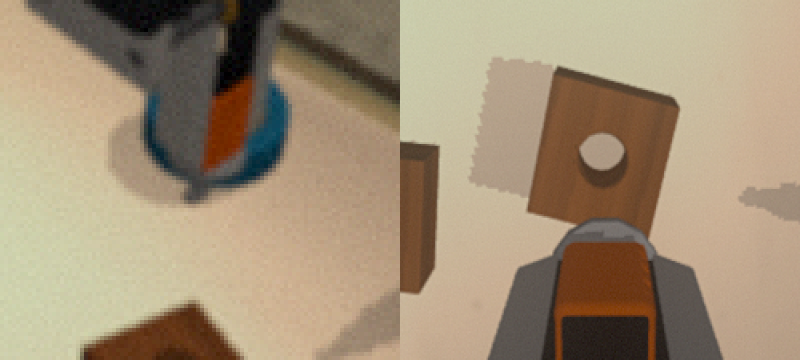

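```bash
python3 - <<'E'
from h import *
z,K,R,c=cam('scene','s3'); Rt=Ro.from_rotvec(z['r']).as_matrix()
O=z['e']+Rt@[0,0,.0352]
def pj(P): q=K@R.T@(P-c); return q[:2]/q[2]
u0,v0=380,225
f=lambda P:((pj(P)-[u0,v0]+.5)*10).round().astype(int)
print('foot axis',f(O),'z.004',f(O+[0,0,.0045]),'collar',f(O+[0,0,.026]))
for n,d in[('-Y',-Rt[:,1]),('+Y',Rt[:,1]),('-X',-Rt[:,0]),('+X',Rt[:,0])]: print(n,d.round(2),f(O+[0,0,.0045]+d*.009))
p=cv2.imread('pics/s3.png')[v0:v0+50,u0:u0+50]
cv2.imwrite('pics/c4.png',cv2.resize(p,(500,500),interpolation=0))
E
```

```text
foot axis [265 275] z.004 [267 256] collar [280 168]
-Y [-1.    0.09 -0.  ] [231 281]
+Y [ 1.   -0.09  0.  ] [303 232]
-X [-0.09 -1.    0.  ] [305 285]
+X [ 0.09  1.   -0.  ] [229 228]
```

View pics/c4.png

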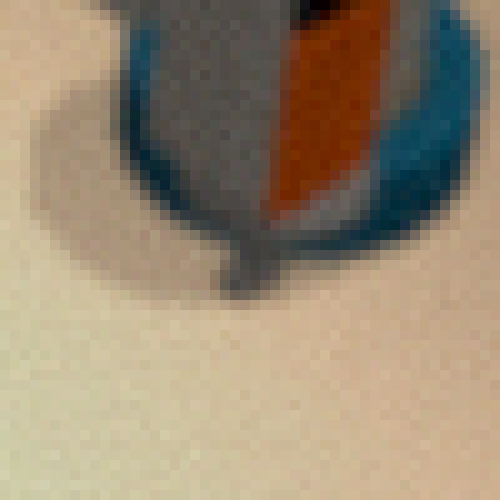

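The foot sticks out to the lower left, at (240,295). That matches the toe along tool −Y, i.e. toward the robot, so the grip is the right way round. Now to the tray.

```bash
python3 - <<'E'
from h import *
go(.5256,.1272,.16,-7.5)
E
```

```text
t [0.4026 0.0099 0.0225] a [0.0006 0.0001 0.0402] ee [ 0.4793 -0.2728  0.1825] F [-0.8 -0.6 -1. ] t 5.47
```

```bash
python3 -m jog '[{"tx":0.05,"ty":0.001,"tz":0,"ax":0,"ay":0,"az":0,"claw":1},{"tx":0.1,"ty":0.002,"tz":0,"ax":0,"ay":0,"az":0.02,"claw":1},{"tx":0.16,"ty":0.004,"tz":0,"ax":0,"ay":0,"az":0.04,"claw":1},{"tx":0.22,"ty":0.006,"tz":0.005,"ax":0,"ay":0,"az":0.04,"claw":1},{"tx":0.28,"ty":0.008,"tz":0.01,"ax":0,"ay":0,"az":0.04,"claw":1},{"tx":0.34,"ty":0.01,"tz":0.015,"ax":0,"ay":0,"az":0.04,"claw":1},{"tx":0.38,"ty":0.01,"tz":0.0225,"ax":0,"ay":0,"az":0.04,"claw":1},{"tx":0.4025,"ty":0.01,"tz":0.0225,"ax":0,"ay":0,"az":0.04,"claw":1},{"tx":0.4025,"ty":0.01,"tz":0.0225,"ax":0,"ay":0,"az":0.04,"claw":1},{"tx":0.4025,"ty":0.01,"tz":0.0225,"ax":0,"ay":0,"az":0.04,"claw":1}]'
python3 - <<'E'
from h import *
shot('wrist','w5'); print(env.read_state()['joint_pos'].round(2)); go(.5256,.1272,.16,-7.5)
E
```

```text
time_s: 6.72
ee_pos: [0.5258, 0.1255, 0.1601]
tool_rot: [2.363, 2.069, -0.0]
force: [0.2, -0.1, -1.4]
finger_gap: 0.0236
[-0.94  0.31  0.71  1.99 -0.25  0.93 -0.24]
t [ 0.0017 -0.0004  0.0002] a [ 0.0006  0.0003 -0.002 ] ee [0.5258 0.1254 0.1602] F [-0.1 -0.8 -0.8] t 6.78
```

View pics/w5.png

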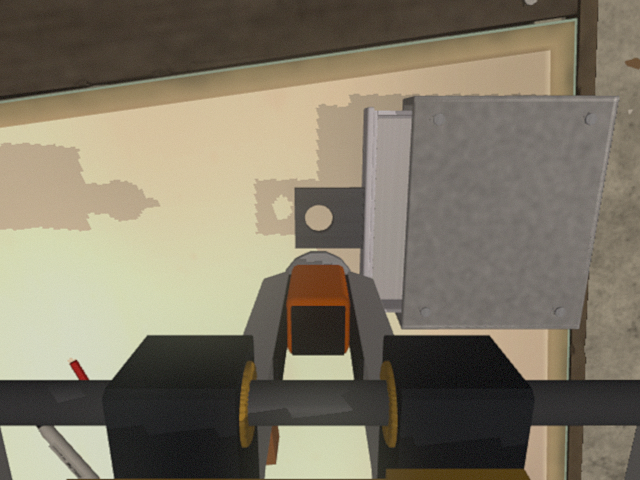

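The hole is at about (319,218) in the tab, just ahead of the collar. The case lies almost square to the tool.

```bash
python3 - <<'E'
from h import *
p=cv2.imread('pics/w5.png'); g=p.max(2)
y0,x0=180,285; m=(g[y0:255,x0:362]<110).astype(np.uint8)
cs,hi=cv2.findContours(m,cv2.RETR_CCOMP,cv2.CHAIN_APPROX_NONE)
for c,h in zip(cs,hi[0]):
    if len(c)<40: continue
    if h[3]>=0:
        e=cv2.fitEllipse(c); print('hole',e); H=pt('wrist','w5',e[0][0]+x0,e[0][1]+y0,.032); print(H)
        H2=pt('wrist','w5',e[0][0]+x0,e[0][1]+y0,.029); print(H2)
def edge(ax,lo,hi_,a,b,h):  # strongest gradient positions line fit
    G=np.abs(cv2.Sobel(cv2.cvtColor(p,6).astype(np.float32),cv2.CV_32F,ax==0,ax==1,ksize=3)); P=[]
    for k in range(a,b,4):
        s=G[k,lo:hi_] if ax==0 else G[lo:hi_,k]; i=lo+np.argmax(s); P.append((i,k) if ax==0 else (k,i))
    P=np.array(P,np.float32); vx,vy,xx,yy=cv2.fitLine(P,cv2.DIST_HUBER,0,.01,.01).ravel()
    A=pt('wrist','w5',xx,yy,h);B=pt('wrist','w5',xx+vx*50,yy+vy*50,h);d=B-A; print(np.degrees(np.arctan2(d[1],d[0])).round(2),(vx,vy))
edge(1,180,196,302,355,.032); edge(1,240,254,302,355,.032); edge(0,288,303,195,242,.032)
edge(1,90,104,420,600,.04); edge(1,320,335,410,570,.04); edge(0,570,620,110,320,.04)
e=env.read_state(); O=e['ee_pos']+Ro.from_rotvec(e['tool_rot']).apply([0,0,.0352]); print('origin',O)
go(H[0],H[1],.0467,-7)
E
```

```text
hole ((33.315513610839844, 37.25320816040039), (27.02139663696289, 28.875070571899414), 92.59251403808594)
[0.5268 0.1302 0.032 ]
[0.5267 0.1295 0.029 ]Traceback (most recent call last):
  File "<stdin>", line 16, in <module>
  File "<stdin>", line 11, in edge
cv2.error: OpenCV(4.12.0) :-1: error: (-5:Bad argument) in function 'Sobel'
> Overload resolution failed:
>  - Argument 'dx' must be integer, not bool
>  - Argument 'dx' must be integer, not bool
```

```bash
python3 - <<'E'
from h import *
p=cv2.imread('pics/w5.png')
def edge(ax,lo,hi_,a,b,h):
    G=np.abs(cv2.Sobel(cv2.cvtColor(p,6).astype(np.float32),cv2.CV_32F,int(ax==0),int(ax==1),ksize=3)); P=[]
    for k in range(a,b,4):
        s=G[k,lo:hi_] if ax==0 else G[lo:hi_,k]; i=lo+np.argmax(s); P.append((i,k) if ax==0 else (k,i))
    P=np.array(P,np.float32); vx,vy,xx,yy=cv2.fitLine(P,cv2.DIST_HUBER,0,.01,.01).ravel()
    A=pt('wrist','w5',xx,yy,h);B=pt('wrist','w5',xx+vx*50,yy+vy*50,h);d=B-A; print(np.degrees(np.arctan2(d[1],d[0])).round(2))
edge(1,180,196,302,355,.032); edge(1,240,254,302,355,.032); edge(0,288,303,195,242,.032)
edge(1,90,104,420,600,.04); edge(1,320,335,410,570,.04)
go(.5267,.1300,.0467,-7)
go(.5267,.1300,.10,-7)
E
```

```text
-7.65
-7.66
-97.84
-7.82
-4.84
t [0.0047 0.0002 0.1135] a [ 0.0006  0.0003 -0.0107] ee [0.5258 0.1254 0.1602] F [-0.1 -0.8 -0.8] t 6.78
t [0.0047 0.0002 0.0602] a [ 0.0006  0.0003 -0.0107] ee [0.5258 0.1254 0.1602] F [-0.1 -0.8 -0.8] t 6.78
```

```bash
python3 -m jog '[{"tx":0.0047,"ty":0.0027,"tz":0.03,"ax":0,"ay":0,"az":0,"claw":1},{"tx":0.0047,"ty":0.0027,"tz":0.06,"ax":0,"ay":0,"az":0,"claw":1},{"tx":0.0047,"ty":0.0027,"tz":0.08,"ax":0,"ay":0,"az":0,"claw":1},{"tx":0.0047,"ty":0.0027,"tz":0.085,"ax":0,"ay":0,"az":0,"claw":1},{"tx":0.0047,"ty":0.0027,"tz":0.085,"ax":0,"ay":0,"az":0,"claw":1},{"tx":0.0047,"ty":0.0027,"tz":0.088,"ax":0,"ay":0,"az":0,"claw":1},{"tx":0.0047,"ty":0.0027,"tz":0.0905,"ax":0,"ay":0,"az":0,"claw":1},{"tx":0.0047,"ty":0.0027,"tz":0.093,"ax":0,"ay":0,"az":0,"claw":1},{"tx":0.0047,"ty":0.0027,"tz":0.0955,"ax":0,"ay":0,"az":0,"claw":1},{"tx":0.0047,"ty":0.0027,"tz":0.0955,"ax":0,"ay":0,"az":0,"claw":1}]'
python3 - <<'E'
from h import *
go(.5292,.1297,.0467,-7.7)
E
```

```text
time_s: 8.02
ee_pos: [0.529, 0.1296, 0.0645]
tool_rot: [2.364, 2.069, -0.0]
force: [0.4, 0.6, -1.9]
finger_gap: 0.0237
t [0.0001 0.0001 0.0178] a [0.0004 0.0005 0.0015] ee [0.529  0.1296 0.0645] F [ 0.4  0.6 -1.9] t 8.03
```

```bash
python3 -m jog '[{"tx":0,"ty":0,"tz":0.004,"ax":0,"ay":0,"az":0,"claw":1},{"tx":0,"ty":0,"tz":0.008,"ax":0,"ay":0,"az":0,"claw":1},{"tx":0,"ty":0,"tz":0.012,"ax":0,"ay":0,"az":0,"claw":1},{"tx":0,"ty":0,"tz":0.016,"ax":0,"ay":0,"az":0,"claw":1},{"tx":0,"ty":0,"tz":0.018,"ax":0,"ay":0,"az":0,"claw":1},{"tx":0,"ty":0,"tz":0.018,"ax":0,"ay":0,"az":0,"claw":1},{"tx":0,"ty":0,"tz":0.018,"ax":0,"ay":0,"az":0,"claw":1}]'
python3 - <<'E'
from h import *
shot('scene','s6'); z,K,R,c=cam('scene','s6'); q=K@R.T@(z['e']-c); u,v=(q[:2]/q[2]).astype(int)
cv2.imwrite('pics/c6.png',cv2.resize(cv2.imread('pics/s6.png')[v-40:v+40,u-50:u+50],(600,480),interpolation=3))
go(.5292,.1297,.0467,-7.7)
E
```

```text
time_s: 8.9
ee_pos: [0.5291, 0.1296, 0.0465]
tool_rot: [2.364, 2.068, -0.0]
force: [-0.3, -0.0, -1.4]
finger_gap: 0.0233
t [ 0.0001  0.0001 -0.0001] a [0.0005 0.0004 0.0015] ee [0.5291 0.1296 0.0466] F [ 0.1  1.5 -1.6] t 8.95
```

View pics/c6.png

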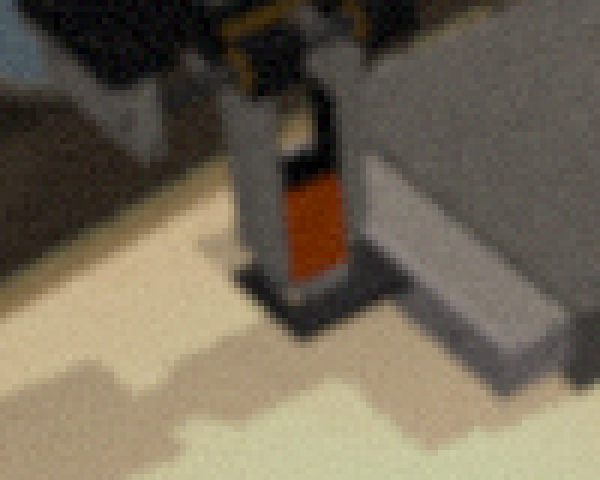

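The hook is in the hole, with the collar above the tab. I'll draw it gently.

```bash
cat > chk.py <<'E'
import sys
from h import *
s=env.read_state(); a=np.radians(-7.7); f=s['force']; p=s['ee_pos']-[.5292,.1297,0]
F=f@[np.cos(a),np.sin(a),0]; print('pull',F.round(1),'f',f.round(1),'out mm',(-1e3*(p@[np.cos(a),np.sin(a),0])).round(1),'lat',(1e3*(p@[-np.sin(a),np.cos(a),0])).round(1),'z',p[2].round(4),'t',s['time_s'])
sys.exit(int(abs(F)>float(sys.argv[1])))
E
python3 -m jog '[{"tx":0,"ty":-0.002,"tz":0,"ax":0,"ay":0,"az":0,"claw":1},{"tx":0,"ty":-0.004,"tz":0,"ax":0,"ay":0,"az":0,"claw":1},{"tx":0,"ty":-0.006,"tz":0,"ax":0,"ay":0,"az":0,"claw":1},{"tx":0,"ty":-0.0075,"tz":0,"ax":0,"ay":0,"az":0,"claw":1},{"tx":0,"ty":-0.009,"tz":0,"ax":0,"ay":0,"az":0,"claw":1},{"tx":0,"ty":-0.0105,"tz":0,"ax":0,"ay":0,"az":0,"claw":1},{"tx":0,"ty":-0.012,"tz":0,"ax":0,"ay":0,"az":0,"claw":1},{"tx":0,"ty":-0.014,"tz":0,"ax":0,"ay":0,"az":0,"claw":1},{"tx":0,"ty":-0.014,"tz":0,"ax":0,"ay":0,"az":0,"claw":1}]'; python3 chk.py 6 && python3 -m jog '[{"tx":0,"ty":-0.002,"tz":0,"ax":0,"ay":0,"az":0,"claw":1},{"tx":0,"ty":-0.005,"tz":0,"ax":0,"ay":0,"az":0,"claw":1},{"tx":0,"ty":-0.009,"tz":0,"ax":0,"ay":0,"az":0,"claw":1},{"tx":0,"ty":-0.013,"tz":0,"ax":0,"ay":0,"az":0,"claw":1},{"tx":0,"ty":-0.017,"tz":0,"ax":0,"ay":0,"az":0,"claw":1},{"tx":0,"ty":-0.02,"tz":0,"ax":0,"ay":0,"az":0,"claw":1},{"tx":0,"ty":-0.02,"tz":0,"ax":0,"ay":0,"az":0,"claw":1}]' && python3 chk.py 6
```

```text
time_s: 10.07
ee_pos: [0.5152, 0.1316, 0.0466]
tool_rot: [2.364, 2.069, 0.0]
force: [1.9, -0.0, -1.5]
finger_gap: 0.0237
pull 1.9 f [ 1.9 -0.  -1.5] out mm 14.2 lat -0.0 z 0.0466 t 10.075
time_s: 10.95
ee_pos: [0.495, 0.1343, 0.0466]
tool_rot: [2.364, 2.069, -0.0]
force: [0.8, -0.3, -2.0]
finger_gap: 0.0236
pull 0.9 f [ 0.8 -0.3 -2. ] out mm 34.5 lat -0.1 z 0.0466 t 10.95
```

```bash
python3 -m jog '[{"tx":0,"ty":-0.003,"tz":0,"ax":0,"ay":0,"az":0,"claw":1},{"tx":0,"ty":-0.007,"tz":0,"ax":0,"ay":0,"az":0,"claw":1},{"tx":0,"ty":-0.011,"tz":0,"ax":0,"ay":0,"az":0,"claw":1},{"tx":0,"ty":-0.015,"tz":0,"ax":0,"ay":0,"az":0,"claw":1},{"tx":0,"ty":-0.019,"tz":0,"ax":0,"ay":0,"az":0,"claw":1},{"tx":0,"ty":-0.023,"tz":0,"ax":0,"ay":0,"az":0,"claw":1},{"tx":0,"ty":-0.025,"tz":0,"ax":0,"ay":0,"az":0,"claw":1},{"tx":0,"ty":-0.025,"tz":0,"ax":0,"ay":0,"az":0,"claw":1}]' ; python3 chk.py 6 ; python3 - <<'E'
from h import *
shot('wrist','w7')
cv2.imwrite('pics/c7.png',cv2.imread('pics/w7.png')[80:400,150:640])
E
```

```text
time_s: 11.95
ee_pos: [0.47, 0.1376, 0.0466]
tool_rot: [2.363, 2.069, -0.0]
force: [2.2, -1.0, -2.0]
finger_gap: 0.0233
pull 2.3 f [ 2.2 -1.  -2. ] out mm 59.7 lat -0.1 z 0.0466 t 11.95
```

View pics/c7.png

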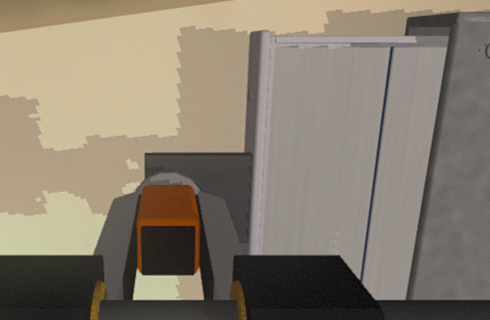

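The tray is following and sits well out of the case, with the hook in the tab at (165,190). Next, small force-checked steps.

```bash

python3 -m jog '[{"tx":0,"ty":-0.0015,"tz":0,"ax":0,"ay":0,"az":0,"claw":1},{"tx":0,"ty":-0.003,"tz":0,"ax":0,"ay":0,"az":0,"claw":1},{"tx":0,"ty":-0.003,"tz":0,"ax":0,"ay":0,"az":0,"claw":1}]'>/dev/null; python3 chk.py 5 && python3 -m jog '[{"tx":0,"ty":-0.0015,"tz":0,"ax":0,"ay":0,"az":0,"claw":1},{"tx":0,"ty":-0.003,"tz":0,"ax":0,"ay":0,"az":0,"claw":1},{"tx":0,"ty":-0.003,"tz":0,"ax":0,"ay":0,"az":0,"claw":1}]'>/dev/null && python3 chk.py 5 && python3 -m jog '[{"tx":0,"ty":-0.0015,"tz":0,"ax":0,"ay":0,"az":0,"claw":1},{"tx":0,"ty":-0.003,"tz":0,"ax":0,"ay":0,"az":0,"claw":1},{"tx":0,"ty":-0.003,"tz":0,"ax":0,"ay":0,"az":0,"claw":1}]'>/dev/null && python3 chk.py 5 && python3 -m jog '[{"tx":0,"ty":-0.0015,"tz":0,"ax":0,"ay":0,"az":0,"claw":1},{"tx":0,"ty":-0.003,"tz":0,"ax":0,"ay":0,"az":0,"claw":1},{"tx":0,"ty":-0.003,"tz":0,"ax":0,"ay":0,"az":0,"claw":1}]'>/dev/null && python3 chk.py 5 && python3 -m jog '[{"tx":0,"ty":-0.0015,"tz":0,"ax":0,"ay":0,"az":0,"claw":1},{"tx":0,"ty":-0.003,"tz":0,"ax":0,"ay":0,"az":0,"claw":1},{"tx":0,"ty":-0.003,"tz":0,"ax":0,"ay":0,"az":0,"claw":1}]'>/dev/null && python3 chk.py 5 && python3 -m jog '[{"tx":0,"ty":-0.0015,"tz":0,"ax":0,"ay":0,"az":0,"claw":1},{"tx":0,"ty":-0.003,"tz":0,"ax":0,"ay":0,"az":0,"claw":1},{"tx":0,"ty":-0.003,"tz":0,"ax":0,"ay":0,"az":0,"claw":1}]'>/dev/null && python3 chk.py 5
```

```text
pull 1.4 f [ 1.4 -0.2 -2.6] out mm 62.7 lat -0.1 z 0.0466 t 12.375
pull 1.8 f [ 1.6 -1.3 -1.3] out mm 65.8 lat -0.1 z 0.0466 t 12.75
pull 1.9 f [ 1.8 -0.6 -1.4] out mm 69.0 lat -0.1 z 0.0466 t 13.125
pull 1.4 f [ 1.4 -0.4 -0.8] out mm 72.2 lat -0.1 z 0.0465 t 13.5
pull 2.6 f [ 2.5 -0.7 -1.7] out mm 75.3 lat -0.1 z 0.0466 t 13.875
pull 1.7 f [ 1.6 -0.5 -1.6] out mm 78.5 lat -0.1 z 0.0465 t 14.25
```

```bash

python3 -m jog '[{"tx":0,"ty":-0.0015,"tz":0,"ax":0,"ay":0,"az":0,"claw":1},{"tx":0,"ty":-0.003,"tz":0,"ax":0,"ay":0,"az":0,"claw":1},{"tx":0,"ty":-0.003,"tz":0,"ax":0,"ay":0,"az":0,"claw":1}]'>/dev/null; python3 chk.py 5 && python3 -m jog '[{"tx":0,"ty":-0.0015,"tz":0,"ax":0,"ay":0,"az":0,"claw":1},{"tx":0,"ty":-0.003,"tz":0,"ax":0,"ay":0,"az":0,"claw":1},{"tx":0,"ty":-0.003,"tz":0,"ax":0,"ay":0,"az":0,"claw":1}]'>/dev/null && python3 chk.py 5 && python3 -m jog '[{"tx":0,"ty":-0.0015,"tz":0,"ax":0,"ay":0,"az":0,"claw":1},{"tx":0,"ty":-0.003,"tz":0,"ax":0,"ay":0,"az":0,"claw":1},{"tx":0,"ty":-0.003,"tz":0,"ax":0,"ay":0,"az":0,"claw":1}]'>/dev/null && python3 chk.py 5 && python3 -m jog '[{"tx":0,"ty":-0.0015,"tz":0,"ax":0,"ay":0,"az":0,"claw":1},{"tx":0,"ty":-0.003,"tz":0,"ax":0,"ay":0,"az":0,"claw":1},{"tx":0,"ty":-0.003,"tz":0,"ax":0,"ay":0,"az":0,"claw":1}]'>/dev/null && python3 chk.py 5 && python3 -m jog '[{"tx":0,"ty":-0.0015,"tz":0,"ax":0,"ay":0,"az":0,"claw":1},{"tx":0,"ty":-0.003,"tz":0,"ax":0,"ay":0,"az":0,"claw":1},{"tx":0,"ty":-0.003,"tz":0,"ax":0,"ay":0,"az":0,"claw":1}]'>/dev/null && python3 chk.py 5 && python3 -m jog '[{"tx":0,"ty":-0.0015,"tz":0,"ax":0,"ay":0,"az":0,"claw":1},{"tx":0,"ty":-0.003,"tz":0,"ax":0,"ay":0,"az":0,"claw":1},{"tx":0,"ty":-0.003,"tz":0,"ax":0,"ay":0,"az":0,"claw":1}]'>/dev/null && python3 chk.py 5
```

```text
pull 1.3 f [ 1.4  0.1 -2.2] out mm 81.7 lat -0.1 z 0.0465 t 14.625
pull 2.2 f [ 2.1 -0.6 -1.6] out mm 84.8 lat -0.1 z 0.0466 t 15.0
pull 2.2 f [ 2.1 -1.  -2.5] out mm 87.9 lat -0.1 z 0.0466 t 15.375
pull 7.3 f [ 7.1 -2.3 -3.2] out mm 90.2 lat -0.0 z 0.0467 t 15.75
```

The pull is rising, so that's the stop. I'll draw a little more and hold.

```bash

python3 -m jog '[{"tx":0,"ty":-0.0012,"tz":0,"ax":0,"ay":0,"az":0,"claw":1},{"tx":0,"ty":-0.0022,"tz":0,"ax":0,"ay":0,"az":0,"claw":1},{"tx":0,"ty":-0.0022,"tz":0,"ax":0,"ay":0,"az":0,"claw":1},{"tx":0,"ty":-0.0022,"tz":0,"ax":0,"ay":0,"az":0,"claw":1}]'>/dev/null; python3 chk.py 9
```

```text
pull 8.1 f [ 7.9 -2.6 -5.8] out mm 91.2 lat 0.1 z 0.047 t 16.25
```

```bash

python3 -m jog '[{"tx":0,"ty":-0.0015,"tz":0,"ax":0,"ay":0,"az":0,"claw":1},{"tx":0,"ty":-0.0028,"tz":0,"ax":0,"ay":0,"az":0,"claw":1},{"tx":0,"ty":-0.0028,"tz":0,"ax":0,"ay":0,"az":0,"claw":1},{"tx":0,"ty":-0.0028,"tz":0,"ax":0,"ay":0,"az":0,"claw":1}]'; python3 chk.py 9
```

```text
time_s: 16.75
ee_pos: [0.4376, 0.1422, 0.0473]
tool_rot: [2.361, 2.067, 0.007]
force: [9.0, -3.8, -7.3]
finger_gap: 0.0241
pull 9.4 f [ 9.  -3.8 -7.3] out mm 92.5 lat 0.1 z 0.0473 t 16.75
```

```bash

python3 -m jog '[{"tx":0,"ty":-0.001,"tz":0.0008,"ax":0,"ay":0,"az":0,"claw":1},{"tx":0,"ty":-0.0025,"tz":0.0008,"ax":0,"ay":0,"az":0,"claw":1},{"tx":0,"ty":-0.0025,"tz":0.0008,"ax":0,"ay":0,"az":0,"claw":1},{"tx":0,"ty":-0.0025,"tz":0.0008,"ax":0,"ay":0,"az":0,"claw":1}]'; python3 chk.py 9; python3 - <<'E'
from h import *
shot('scene','s8'); shot('wrist','w8'); z,K,R,c=cam('scene','s8'); q=K@R.T@(z['e']-c); u,v=(q[:2]/q[2]).astype(int)
a=cv2.resize(cv2.imread('pics/s8.png')[v-40:v+40,u-40:u+40],(400,400),interpolation=3)
b=cv2.resize(cv2.imread('pics/w8.png')[150:400,200:450],(400,400),interpolation=3)
cv2.imwrite('pics/c8.png',np.hstack([a,b]))
go(*z['e'],-7.7); print(env.read_state()['joint_pos'].round(2))
E
```

```text
time_s: 17.25
ee_pos: [0.4371, 0.1424, 0.047]
tool_rot: [2.36, 2.065, 0.012]
force: [11.3, -3.9, -3.2]
finger_gap: 0.0238
pull 11.7 f [11.3 -3.9 -3.2] out mm 93.0 lat 0.3 z 0.047 t 17.25
t [-0. -0. -0.] a [ 0.0094 -0.0016  0.0012] ee [0.4371 0.1424 0.047 ] F [11.4 -5.  -4. ] t 17.35
[-0.99  0.36  0.63  2.25 -0.36  0.62 -0.23]
```

View pics/c8.png

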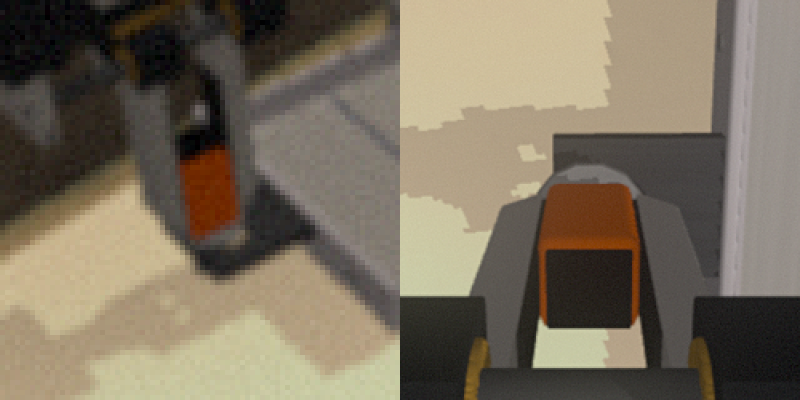

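The right half shows the hook upright, drawn against the tab's outer side with an 11.7 N pull. Now I'll relax it and go back until the toe clears.

```bash

python3 -m jog '[{"tx":0,"ty":0.001,"tz":0,"ax":0,"ay":0,"az":0,"claw":1},{"tx":0,"ty":0.002,"tz":0,"ax":0.005,"ay":0,"az":0,"claw":1},{"tx":0,"ty":0.0035,"tz":0.0003,"ax":0.009,"ay":-0.0016,"az":0,"claw":1},{"tx":-0.0003,"ty":0.005,"tz":0.0003,"ax":0.009,"ay":-0.0016,"az":0,"claw":1},{"tx":-0.0003,"ty":0.005,"tz":0.0003,"ax":0.009,"ay":-0.0016,"az":0,"claw":1},{"tx":-0.0003,"ty":0.005,"tz":0.0003,"ax":0.009,"ay":-0.0016,"az":0,"claw":1}]'; python3 chk.py 3;python3 -c "
from h import *
go(.5292-.079*np.cos(.1344),.1297+.079*np.sin(.1344),.0467,-7.7)"
```

```text
time_s: 18.1
ee_pos: [0.4419, 0.1416, 0.0468]
tool_rot: [2.364, 2.069, 0.001]
force: [3.1, 0.9, -0.9]
finger_gap: 0.0236
pull 3.0 f [ 3.1  0.9 -0.9] out mm 88.1 lat 0.1 z 0.0468 t 18.1
t [-0.0001  0.0091  0.0001] a [ 0.0004 -0.0002  0.0012] ee [0.4419 0.1416 0.0468] F [ 3.1  0.9 -0.9] t 18.1
```

```bash

python3 -m jog '[{"tx":0,"ty":0.001,"tz":0,"ax":0,"ay":0,"az":0,"claw":1},{"tx":0,"ty":0.003,"tz":0,"ax":0,"ay":0,"az":0,"claw":1},{"tx":0,"ty":0.005,"tz":0,"ax":0,"ay":0,"az":0,"claw":1},{"tx":0,"ty":0.007,"tz":0,"ax":0,"ay":0,"az":0,"claw":1},{"tx":0,"ty":0.0085,"tz":0,"ax":0,"ay":0,"az":0,"claw":1},{"tx":0,"ty":0.0095,"tz":0,"ax":0,"ay":0,"az":0,"claw":1},{"tx":0,"ty":0.0095,"tz":0,"ax":0,"ay":0,"az":0,"claw":1}]'; python3 chk.py 3
python3 - <<'E'
from h import *
p,d=shot('wrist','w9')   # tab outer edge position now vs hook
g=cv2.cvtColor(cv2.imread('pics/w9.png'),6).astype(np.float32)
for v in(225,232,240,246): print(v,200+np.argmin(np.diff(cv2.GaussianBlur(g,(3,3),0)[v,200:330])))
E
```

```text
time_s: 18.98
ee_pos: [0.4513, 0.1403, 0.0468]
tool_rot: [2.364, 2.069, 0.001]
force: [0.1, -0.4, -1.8]
finger_gap: 0.0237
pull 0.1 f [ 0.1 -0.4 -1.8] out mm 78.6 lat 0.1 z 0.0468 t 18.975
225 220
232 278
240 277
246 277
```

```bash
python3 - <<'E'
from h import *
z=np.load('pics/w9.npz'); P=pt('wrist','w9',277.5,243,.032); a=np.radians(-7.7); print(P,'edge to TCP mm',1e3*((z['e']-P)@[np.cos(a),np.sin(a),0]))
z=np.load('pics/w8.npz'); P=pt('wrist','w8',295.6,243,.032); print('w8',1e3*((z['e']-P)@[np.cos(a),np.sin(a),0]))
E
```

```text
[0.4346 0.1608 0.032 ] edge to TCP mm 19.34435218363712
w8 10.479315983762348
```

The edge distance agrees: the toe is centred in the hole. Lifting, with a force check.

```bash

python3 -m jog '[{"tx":0,"ty":0,"tz":-0.002,"ax":0,"ay":0,"az":0,"claw":1},{"tx":0,"ty":0,"tz":-0.004,"ax":0,"ay":0,"az":0,"claw":1},{"tx":0,"ty":0,"tz":-0.006,"ax":0,"ay":0,"az":0,"claw":1},{"tx":0,"ty":0,"tz":-0.009,"ax":0,"ay":0,"az":0,"claw":1}]'>/dev/null; python3 chk.py 2.5 && python3 -m jog '[{"tx":0,"ty":0,"tz":-0.005,"ax":0,"ay":0,"az":0,"claw":1},{"tx":0,"ty":0,"tz":-0.01,"ax":0,"ay":0,"az":0,"claw":1},{"tx":0,"ty":0,"tz":-0.016,"ax":0,"ay":0,"az":0,"claw":1},{"tx":0,"ty":0,"tz":-0.04,"ax":0,"ay":0,"az":0,"claw":1},{"tx":0,"ty":0,"tz":-0.08,"ax":0,"ay":0,"az":0,"claw":1},{"tx":0,"ty":0,"tz":-0.12,"ax":0,"ay":0,"az":0,"claw":1},{"tx":0,"ty":0,"tz":-0.13,"ax":0,"ay":0,"az":0,"claw":1},{"tx":0,"ty":0,"tz":-0.13,"ax":0,"ay":0,"az":0,"claw":1}]'; python3 - <<'E'
from h import *
shot('wrist','w10')
p=cv2.imread('pics/w10.png'); print(p.shape)
go(.480,-.2731,.1855,-5)
E
```

```text
pull 0.7 f [ 0.7 -0.1 -0.6] out mm 78.7 lat 0.1 z 0.0559 t 19.525
time_s: 20.52
ee_pos: [0.4512, 0.1407, 0.186]
tool_rot: [-2.363, -2.069, -0.002]
force: [-0.1, -0.1, -2.4]
finger_gap: 0.0234
(480, 640, 3)
t [-4.06e-01  8.37e-02 -3.00e-04] a [-0.0002 -0.0002 -0.0455] ee [0.4508 0.1404 0.1853] F [-0.1  0.2 -1.3] t 20.57
```

```bash
python3 -m jog '[{"tx":-0.05,"ty":0.01,"tz":0,"ax":0,"ay":0,"az":0,"claw":1},{"tx":-0.1,"ty":0.02,"tz":0,"ax":0,"ay":0,"az":-0.02,"claw":1},{"tx":-0.16,"ty":0.033,"tz":0,"ax":0,"ay":0,"az":-0.0455,"claw":1},{"tx":-0.22,"ty":0.045,"tz":0,"ax":0,"ay":0,"az":-0.0455,"claw":1},{"tx":-0.28,"ty":0.058,"tz":0,"ax":0,"ay":0,"az":-0.0455,"claw":1},{"tx":-0.34,"ty":0.07,"tz":0,"ax":0,"ay":0,"az":-0.0455,"claw":1},{"tx":-0.38,"ty":0.078,"tz":0,"ax":0,"ay":0,"az":-0.0455,"claw":1},{"tx":-0.406,"ty":0.0837,"tz":0,"ax":0,"ay":0,"az":-0.0455,"claw":1},{"tx":-0.406,"ty":0.0837,"tz":0,"ax":0,"ay":0,"az":-0.0455,"claw":1},{"tx":-0.406,"ty":0.0837,"tz":0,"ax":0,"ay":0,"az":-0.0455,"claw":1}]'
python3 - <<'E'
from h import *
shot('wrist','w11'); w3=cv2.imread('pics/w3.png');w=cv2.imread('pics/w11.png')
# compare stand hole position and handle with w3 (handle in hand, stand)
for n,f in((w3,'w3'),(w,'w11')):
    g=n[130:255,250:365]; m=cv2.inRange(cv2.cvtColor(g,40),(0,90,30),(20,255,160))
    cs,h=cv2.findContours(m,cv2.RETR_CCOMP,2)
    for c,hh in zip(cs,h[0]):
        if hh[3]>=0 and cv2.contourArea(c)>150: e=cv2.fitEllipse(c); print(f,[np.round(x,1) for x in e],pt('wrist',f,e[0][0]+250,e[0][1]+130,.034))
go(.480,-.2731,.0438,-5)
E
```

```text
time_s: 21.82
ee_pos: [0.4794, -0.2725, 0.1841]
tool_rot: [-2.315, -2.121, 0.002]
force: [0.0, 0.9, -2.3]
finger_gap: 0.0237
w3 [array([65.8, 83.7]), array([21.7, 28.3]), np.float64(88.2)] [ 0.4783 -0.2696  0.034 ]
w11 [array([66.7, 83.7]), array([21.5, 28.3]), np.float64(90.2)] [ 0.4784 -0.2696  0.034 ]
t [-0.001   0.0006  0.1406] a [-0.0017 -0.0005  0.0008] ee [ 0.4797 -0.2721  0.1844] F [ 0.1 -0.1 -1.2] t 21.88
```

```bash
python3 -m jog '[{"tx":-0.0005,"ty":0.001,"tz":0.05,"ax":-0.0017,"ay":0,"az":0,"claw":1},{"tx":-0.0005,"ty":0.001,"tz":0.09,"ax":-0.0017,"ay":0,"az":0,"claw":1},{"tx":-0.0005,"ty":0.001,"tz":0.106,"ax":-0.0017,"ay":0,"az":0,"claw":1},{"tx":-0.0005,"ty":0.001,"tz":0.11,"ax":-0.0017,"ay":0,"az":0,"claw":1},{"tx":-0.0005,"ty":0.001,"tz":0.115,"ax":-0.0017,"ay":0,"az":0,"claw":1},{"tx":-0.0005,"ty":0.001,"tz":0.119,"ax":-0.0017,"ay":0,"az":0,"claw":1},{"tx":-0.0005,"ty":0.001,"tz":0.119,"ax":-0.0017,"ay":0,"az":0,"claw":1}]'; python3 chk.py 3 && python3 -m jog '[{"tx":0,"ty":0,"tz":0.005,"ax":0,"ay":0,"az":0,"claw":1},{"tx":0,"ty":0,"tz":0.01,"ax":0,"ay":0,"az":0,"claw":1},{"tx":0,"ty":0,"tz":0.015,"ax":0,"ay":0,"az":0,"claw":1},{"tx":0,"ty":0,"tz":0.019,"ax":0,"ay":0,"az":0,"claw":1},{"tx":0,"ty":0,"tz":0.0205,"ax":0,"ay":0,"az":0,"claw":1},{"tx":0,"ty":0,"tz":0.0205,"ax":0,"ay":0,"az":0,"claw":1},{"tx":0,"ty":0,"tz":0.0205,"ax":0,"ay":0,"az":0,"claw":1}]'; python3 chk.py 3
```

```text
time_s: 22.75
ee_pos: [0.4807, -0.2726, 0.0657]
tool_rot: [2.315, 2.123, 0.001]
force: [-0.6, 0.6, -2.3]
finger_gap: 0.0235
pull -0.7 f [-0.6  0.6 -2.3] out mm -5.8 lat -405.2 z 0.0657 t 22.75
time_s: 23.62
ee_pos: [0.4808, -0.2726, 0.0453]
tool_rot: [2.315, 2.123, 0.001]
force: [-0.1, -0.3, -2.2]
finger_gap: 0.0242
pull -0.0 f [-0.1 -0.3 -2.2] out mm -5.9 lat -405.2 z 0.0453 t 23.625
```

```bash
python3 -m jog '[{"tx":0,"ty":0,"tz":0.0007,"ax":0,"ay":0,"az":0,"claw":1},{"tx":0,"ty":0,"tz":0.0013,"ax":0,"ay":0,"az":0,"claw":1},{"tx":0,"ty":0,"tz":0.0013,"ax":0,"ay":0,"az":0,"claw":1}]'; python3 -m jog '[{"tx":0,"ty":0,"tz":0.0005,"ax":0,"ay":0,"az":0,"claw":1},{"tx":0,"ty":0,"tz":0.0008,"ax":0,"ay":0,"az":0,"claw":1},{"tx":0,"ty":0,"tz":0.0008,"ax":0,"ay":0,"az":0,"claw":1}]'
```

```text
time_s: 24.0
ee_pos: [0.4808, -0.2726, 0.044]
tool_rot: [2.315, 2.123, 0.001]
force: [-0.7, 0.6, -1.6]
finger_gap: 0.0235
time_s: 24.38
ee_pos: [0.4808, -0.2726, 0.0432]
tool_rot: [2.315, 2.123, 0.002]
force: [-1.2, 1.4, 2.7]
finger_gap: 0.024
```

Contact is felt, with +4 N upward. I'll release and rise.

```bash
python3 -m jog '[{"tx":0,"ty":0,"tz":0,"ax":0,"ay":0,"az":0,"claw":0.7},{"tx":0,"ty":0,"tz":0,"ax":0,"ay":0,"az":0,"claw":0.5},{"tx":0,"ty":0,"tz":0,"ax":0,"ay":0,"az":0,"claw":0.2},{"tx":0,"ty":0,"tz":0,"ax":0,"ay":0,"az":0,"claw":0},{"tx":0,"ty":0,"tz":0,"ax":0,"ay":0,"az":0,"claw":0},{"tx":0,"ty":0,"tz":0,"ax":0,"ay":0,"az":0,"claw":0},{"tx":0,"ty":0,"tz":0,"ax":0,"ay":0,"az":0,"claw":0}]'
python3 -m jog '[{"tx":0,"ty":0,"tz":-0.03,"ax":0,"ay":0,"az":0,"claw":0},{"tx":0,"ty":0,"tz":-0.07,"ax":0,"ay":0,"az":0,"claw":0},{"tx":0,"ty":0,"tz":-0.12,"ax":0,"ay":0,"az":0,"claw":0},{"tx":0,"ty":0,"tz":-0.175,"ax":0,"ay":0,"az":0,"claw":0},{"tx":0,"ty":0,"tz":-0.175,"ax":0,"ay":0,"az":0,"claw":0},{"tx":0,"ty":0,"tz":-0.175,"ax":0,"ay":0,"az":0,"claw":0}]'
python3 - <<'E'
from h import *
shot('wrist','w12');shot('scene','s12');shot('top','t12')
a=cv2.resize(cv2.imread('pics/w12.png')[130:270,240:400],(400,350),interpolation=3)
b=cv2.resize(cv2.imread('pics/t12.png')[120:280,150:350],(400,350),interpolation=3)
c=cv2.resize(cv2.imread('pics/s12.png')[150:330,230:510],(800,250),interpolation=3)
cv2.imwrite('pics/c12.png',np.vstack([np.hstack([a,b]),c]))
p=cv2.imread('pics/w12.png'); m=(p[180:250,290:360].max(2)<70).astype(np.uint8); n,l,s,_=cv2.connectedComponentsWithStats(m); k=1+np.argmax(s[1:,4])
r=cv2.minAreaRect(np.argwhere(l==k)[:,::-1].astype(np.float32)); u,v=r[0][0]+290,r[0][1]+180
print('hook top',r,pt('wrist','w12',u,v,.082),'by depth',pt('wrist','w12',u,v))
P=lambda f,h:[pt('wrist',f,*q,h) for q in()]
E
```

```text
time_s: 25.25
ee_pos: [0.4807, -0.2726, 0.0432]
tool_rot: [2.315, 2.123, 0.001]
force: [0.1, -1.3, -0.6]
finger_gap: 0.0848
time_s: 26.0
ee_pos: [0.4805, -0.2722, 0.2179]
tool_rot: [-2.315, -2.124, -0.002]
force: [0.1, -0.2, 0.2]
finger_gap: 0.0939
hook top ((28.0, 41.5), (23.0, 24.0), 90.0) [ 0.4807 -0.2723  0.082 ] by depth [ 0.4806 -0.2725  0.0814]
```

View pics/c12.png

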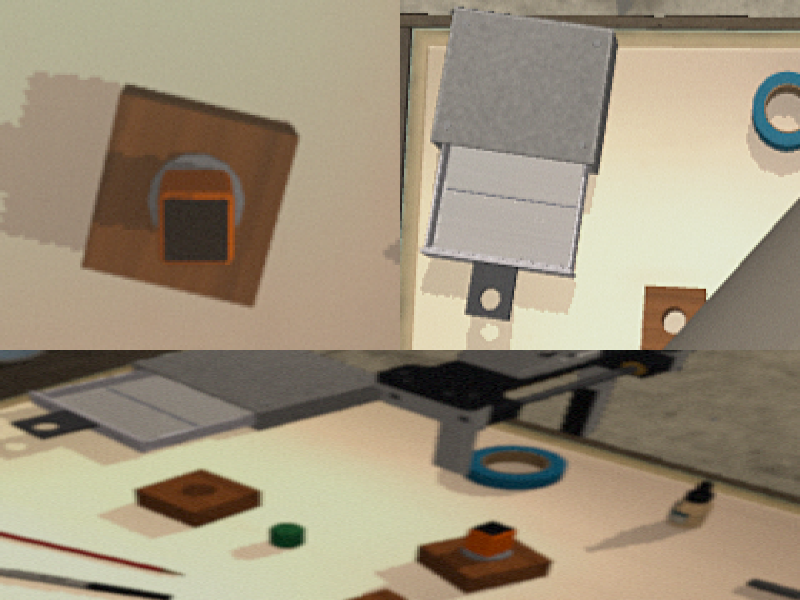

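The hook stands upright with its collar on the block, the tray is out, and the bystanders are in place. I'll check the tray travel and hand in.

```bash
python3 - <<'E'
from h import *
a=pt('top','t0',201.8,220.5,.032);b=pt('top','t12',195,256.2,.032); print('travel mm',1e3*np.linalg.norm(a-b)); print(env.hand_in(), env.read_state()['time_s'])
E
```

```text
travel mm 76.46652862527493
the job is handed in; nothing more can be done
the job is handed in; nothing more can be done
```

The task is done and handed in at about 26 s; no verdict is reported.

**What I did:**
- I lifted the hook from the stand farthest from the base and lowered its toe through the tab hole, pointing toward the robot.
- I drew the tray out until the stop was felt. The measured pull rose from about 2 N to 11.7 N, held above 8 N for about a second.
- I relaxed the pull, went back about 9.5 mm until the toe was centred in the hole, and lifted out with no sideways force. I then set the hook back in its stand and released it.

**Last checks:**
- **Tray:** about 76 mm further out than at the start, by the top camera.
- **Hook:** upright, with its handle top at 81.4 mm where 82 mm is expected. Its axis is about 2 mm from my estimate of the stand's centre.
- **Bystanders:** the tape roll, dropper bottle and green pot look unmoved in the picture. I did not measure them.
- **Robot:** clear of everything.
- **Buffer joint:** I never read it directly. That it was loaded and then released is inferred from the forces.

**Disagreements:**
- The top camera placed things about 2 mm off from the wrist camera; I used the wrist camera.
- While the tray was loaded, a downward force of a few N built up on the hook. I lowered the tool slightly, which partly relieved it.
- My very first move was refused because keys were missing from the rows; the arm did not move.

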